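# Turn the perfume carousel to the ball-stoppered vial

### The job

Push the rim of the white round carousel (it has finger posts) round with the fingertips until the perfume vial with the round ball stopper stands in line with the dark steel pointer with a ball on it at the front, then leave it at rest there. Do not touch, lift, shift or tip the things standing on the carousel, and leave the things around it where they are.

Things in the scene. Friction and masses are not known exactly. Their poses are not given: they have to be found in the camera images.
- foot: Fixed wooden foot of the carousel, 150 mm across, 20 mm high, mostly hidden under the disc; origin at the centre of its underside, on the disc's turning axis. A flat dark steel pointer (18 mm wide, 4 mm high, lying on the dresser top) runs out from it along its own -x axis and shows past the disc's edge: that side is the front. Its -x is within 17 degrees of world -x (towards the robot's side).
- pointer_tip (a point): The arrow tip of the dark steel pointer, 211 mm from the turning axis, on the dresser top; 21 mm behind it a 20 mm steel ball sits on the pointer (top 24 mm above the dresser). The pointer's line runs from the turning axis to here; the pointer is fixed.
- carousel: White-lacquered wooden disc, 300 mm across, 15 mm thick, top face 35 mm above the dresser top; origin at the centre of its underside, on the turning axis, z up; its axes turn with it. It turns both ways without a practical limit; about 1 N sideways at a post turns it, and friction stops it within a few degrees after a slow push. The four things stand near 0, 90, 180 and 270 degrees from its x axis.
- post0 (a point): Foot of one of the eight equal upright wooden posts on the disc's rim, which are the parts to push. They stand every 45 degrees, 138 mm from the axis, this one at 22.5 degrees (anticlockwise from above) from the disc's x axis. Each is 12 mm thick, rising from the disc's top (35 mm above the dresser) to 65 mm, with a 15 mm bead on top to 73 mm.
- ball_vial: The thing wanted at the front: amber glass perfume vial with a round body 42 mm across, a narrow neck and a round ball stopper 24 mm across, 67 mm tall; origin at the centre of its underside. It stands loose on the disc, its axis about 80 mm from the disc's axis, in any one of the four places.
- square_vial: Amber glass perfume vial with a square body 38 mm wide and a square block stopper, 65 mm tall; origin at the centre of its underside. It stands loose on the disc, its axis about 80 mm from the disc's axis, in any one of the four places.
- clay_pot: Small black clay pot, 48 mm across, 58 mm tall; origin at the centre of its underside. It stands loose on the disc, its axis about 80 mm from the disc's axis, in any one of the four places.
- tin: Round metal tin with a clip-on lid, 47 mm across, 34 mm tall; origin at the centre of its underside. It stands loose on the disc, its axis about 80 mm from the disc's axis, in any one of the four places.
- vase: Black clay vase, 124 mm across, 190 mm tall, loose on the dresser top beside the carousel, to the robot's left; origin at the centre of its underside. Leave alone.
- soap_dish: White ceramic soap dish with soap, 120 x 85 mm, 28 mm high, loose, to the robot's right of the carousel; origin at the centre of its underside. Leave alone.
- comb: Black plastic wide-tooth comb, 170 x 45 mm, 6 mm thick, lying loose to the robot's left of the carousel, long axis its own x; origin at about its middle, on the dresser top. Leave alone.
- cream_jar: White jar, 60 mm across, 50 mm tall, loose, beside the carousel, to the robot's right; origin at the centre of its underside. Leave alone.
There are look-alikes about, which are no part of the job. Leave any green or pink look-alike of the ball_vial alone.

How it is judged:
By the outcome, as a careful person would: the job done as asked, in the order asked, and still so for the second after the job is handed in, with the robot touching nothing.
It also fails if it takes over 64 s, if anything falls off the work surface, if the arm or the gripper's body presses on something with over 40 N, if the wrist force passes 120 N, or if a joint passes its speed limit or range.

### The arm

A 7-joint arm with a two-finger parallel gripper is mounted at the origin on the work surface. World frame = base frame: x ahead of the robot, y to its left, z up, the work surface at z = 0. Lengths are in m, angles in rad, forces in N, time in s.
With the tool pointing down it reaches from about 0.425 to 0.925 m from the base axis. Payload 6.8 kg.
Tool frame: the origin (TCP) lies at the very end of the fingers, on their centre line; the grasp point (between the pads) lies 19 mm behind it (bot.grasp_offset is the distance from the TCP to the grasp point, in m); z points along the fingers, y is the direction in which the jaws open and shut (so a half turn about z gives the same grasp; the last joint's range is limited). The gripper opens to 85 mm and grips with 20 to 120 N. Pads are 22 mm wide; open, the fingers measure 114 mm over their backs; the gripper's body (76 mm by 85 mm) begins 54 mm behind the grasp point. The pads swing forward as they close: fully open they stand 13 mm farther back than shut.
Start: joints at [-1.388, 0.477, 0.022, 1.555, -0.011, 1.109, -0.083], TCP at [0.194, 0.647, 0.231] pointing down, gripper open.
Joint ranges: [-2.96, 2.96], [-0.34, 2.1], [-1.41, 1.46], [0.24, 2.44], [-1.37, 4.51], [0.17, 1.92], [-2.96, 2.96]. Speed limits (rad/s): [2.39, 2.39, 3.14, 3.14, 3.14, 3.14, 3.14].

### API

Orientations are given as a unit quaternion [w, x, y, z].
In Python, from station import monitor, cams, bot, finder gives the robot as it stands.
- The arm moves only by the tool jog_arm, never from a script. Its argument "plan" is a list of rows, each an object of numbers: "x", "y", "z": the shift along the tool's x, y, z as a fraction of full scale; "wx", "wy", "wz": the turn, a rotation vector about the tool's x, y, z as a fraction of full scale. A call has 1 to 12 rows; each row is the pose to reach, as a shift and turn from the pose measured when the call began, along the tool's axes at that moment, turning the shorter way round; what a row does not reach only later rows make up. Full scale, the value 1, is 20 cm for a shift and 180 degrees for a turn. A row lasts 1/12 s, in which the tool goes at most 41.7 mm and 7.16 degrees, less where a joint would pass 70% of its speed; a pose out of reach is approached as far as the arm can. A call with a number of a shift or a turn outside -1 to 1 is refused whole. A call with a gripper value outside its range is refused whole. "hand" is the opening, from -1 (shut) to 1 (fully open), set as the call begins (left out, the last holds). The fingers move at their own pace and stop on an object; "grip_force" is the grip in N (left out, the last holds). Time passes only in rows, so rows that repeat a pose let the fingers close. It gives the time, the measured TCP pose, the force and the opening at its end, in the units of the state.
- monitor.get_obs(): the state, without advancing time (a new reading comes with each control period).
- cams.read_camera(name): name is "scene" or "side" or "wrist"; returns the picture (400x640x3 uint8, red, green, blue); there is no depth.
- cams.get_calibration(name): a dict with "fx", "fy", "cx", "cy" (pixels), "extrinsics" (4x4, takes a point from world to camera coordinates). Camera axes: x right, y down, z forward; pixel columns grow to the right and rows downward; lengths in m; the calibration is good to about 2 mm. A picture is of the moment at which its call begins: read the wrist's pose just before it. get_calibration takes no time and is no camera call; for the wrist camera it gives the pose at the moment of the call.
- bot.hand_in(): hands the job in, once; it reports no verdict.
Trained networks look in the newest picture that a camera, given by its name, has taken for a name from the list of things; names that differ only in an ending like _2 or _b are one class to them, and where a whole thing is asked for, a point or a joint stands for the part that bears it (a point fixed in the world has none). Each returns a list of dicts, best first, with "confidence" (0 to 1); they miss things now and then, are a little off and sometimes report something else, mostly with a low value. They report only what shows in the picture. A call takes as long as a camera call. They do not tell look-alikes from the thing itself.
- finder.find_in(camera, target): "bbox" ([left, top, width, height] in pixels, round what is visible of it).
- finder.place_of(camera, target): "location" ([column, row] in pixels: a listed point, or the origin of a listed thing).
The state is a dict: "t": time; "q": joint angles; "joint_vel": joint speeds; "joint_torque": joint torques, N m; "eef_pos": TCP position; "tool_rot": TCP orientation; "contact_force": force on the tool from outside, world axes, zero at the start; "torque": the same for the moment, N m; "gripper_width": opening from 0.0 (shut) to 1.0 (fully open).
Only numpy, scipy, OpenCV 4.12 (cv2) and the standard library are available. Lean on these libraries where they do the work, as an engineer would, in place of code of your own. Each camera call takes 0.05 s, during which the arm holds its last target. There are 200 camera calls.

## Working session

There is one attempt and no reset: what is moved stays moved. The work goes in short steps, Python scripts to look and compute and a tool call to move; the robot and the scene stay as the last step left them, time stands still between calls to the robot, and variables do not carry over. Pictures are saved under pics/ and viewed, about 8 in all and at most 12, crops included, and the job is handed in when it is done.

Besides the shell and the picture viewer there is one more tool, called after "Request:" as a command line: name --argument value ..., lists and objects as JSON in quotes. jog_arm: Moves the arm, as the interface text tells. Shift numbers are shares of 20 cm and turn numbers shares of 180 degrees, none past 1 either way. Its arguments: {"type":"object","properties":{"plan":{"type":"array","items":{"type":"object","properties":{"x":{"type":"number","minimum":-1,"maximum":1},"y":{"type":"number","minimum":-1,"maximum":1},"z":{"type":"number","minimum":-1,"maximum":1},"wx":{"type":"number","minimum":-1,"maximum":1},"wy":{"type":"number","minimum":-1,"maximum":1},"wz":{"type":"number","minimum":-1,"maximum":1}}}},"hand":{"type":"number"},"grip_force":{"type":"number"}},"required":["plan"]}

```bash
mkdir -p pics; cat > h.py <<'E'
import numpy as np, cv2
from station import monitor, cams, bot, finder
def snap(c,fn=None):
    im=cams.read_camera(c)
    if fn: cv2.imwrite('pics/'+fn,im[:,:,::-1])
    return im
def ray(c,px,z):
    k=cams.get_calibration(c);E=np.array(k['extrinsics']);R=E[:3,:3];o=-R.T@E[:3,3]
    d=R.T@np.array([(px[0]-k['cx'])/k['fx'],(px[1]-k['cy'])/k['fy'],1]);return o+d*(z-o[2])/d[2]
def proj(c,p):
    k=cams.get_calibration(c);E=np.array(k['extrinsics']);q=E[:3,:3]@np.array(p)+E[:3,3]
    return np.array([k['fx']*q[0]/q[2]+k['cx'],k['fy']*q[1]/q[2]+k['cy']])
Z=dict(foot=0,pointer_tip=0,carousel=.02,post0=.035,ball_vial=.035,square_vial=.035,clay_pot=.035,tin=.035,vase=0,soap_dish=0,comb=0,cream_jar=0)
def look(c,names):
    for n in names:
        for r in finder.place_of(c,n)[:4]:
            print(c,n,round(r['confidence'],2),np.round(r['location']),np.round(ray(c,r['location'],Z[n])[:2],3))
E
python3 - <<'E'
from h import *
o=monitor.get_obs();print({k:np.round(o[k],3) for k in('t','eef_pos','tool_rot')})
for c in('scene','side'):
    snap(c,c+'0.png'); look(c,['pointer_tip','carousel','foot','ball_vial','square_vial','clay_pot','tin'] if c=='scene' else ['pointer_tip','carousel','ball_vial'])
look('scene',[]) 
E
```

```text
{'t': np.float64(0.0), 'eef_pos': array([0.193, 0.646, 0.23 ]), 'tool_rot': array([-0.   ,  0.145,  0.989, -0.001])}
scene pointer_tip 0.6 [238. 198.] [ 0.382 -0.081]
scene carousel 0.93 [292. 219.] [ 0.576 -0.066]
scene ball_vial 0.84 [386. 194.] [0.71  0.156]
scene ball_vial 0.83 [375. 291.] [ 0.867 -0.132]
scene ball_vial 0.63 [323. 214.] [ 0.634 -0.013]
scene ball_vial 0.5 [358. 179.] [0.613 0.166]
scene square_vial 0.67 [293. 238.] [ 0.638 -0.126]
scene clay_pot 0.77 [258. 219.] [ 0.525 -0.13 ]
scene tin 0.62 [290. 195.] [ 0.517 -0.01 ]
side pointer_tip 0.67 [262. 287.] [ 0.373 -0.083]
side pointer_tip 0.43 [334. 238.] [ 0.589 -0.071]
side carousel 0.95 [333. 237.] [ 0.581 -0.077]
side carousel 0.6 [267. 134.] [0.647 0.358]
side ball_vial 0.83 [274. 176.] [0.565 0.173]
side ball_vial 0.75 [418. 201.] [ 0.823 -0.125]
side ball_vial 0.72 [306. 163.] [0.664 0.163]
side ball_vial 0.34 [354. 383.] [ 0.409 -0.369]
```

View pics/scene0.png

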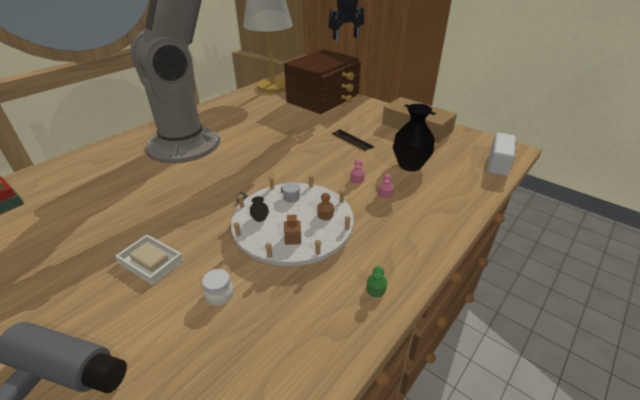

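View pics/side0.png

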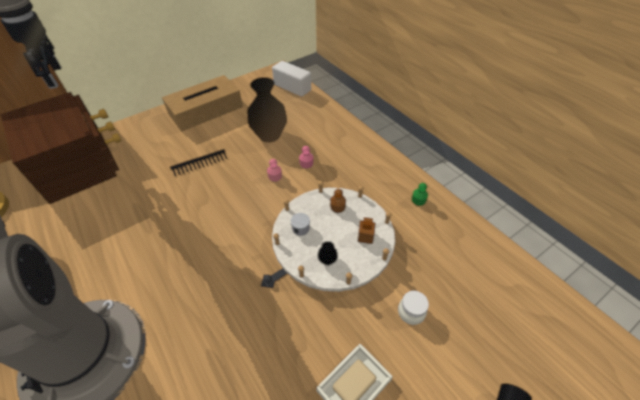

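Amber round-stopper vial on the disc: scene (325,207). The other look-alikes are pink at (358,173) and (386,187), and green at (376,282). I'll confirm this in a crop and triangulate.

```bash
python3 - <<'E'
from h import *
im=snap('scene');s=snap('side')
a=cv2.resize(im[175:270,220:400],None,fx=4,fy=4,interpolation=3);b=cv2.resize(s[170:300,250:430],None,fx=4,fy=4,interpolation=3)
cv2.imwrite('pics/crop1.png',cv2.resize(np.vstack([a,b])[:,:,::-1],(480,600)))
for c in('scene','side'): look(c,['post0','square_vial','clay_pot','tin','vase','soap_dish','comb','cream_jar'])
print(proj('scene',(.634,-.013,.035)),np.round(monitor.get_obs()['q'],2))
k=cams.get_calibration('wrist');print(np.round(k['extrinsics'],2),k['fx'])
E
```

```text
scene post0 0.83 [342. 202.] [0.64  0.056]
scene post0 0.29 [261. 215.] [ 0.521 -0.116]
scene square_vial 0.66 [292. 240.] [ 0.64  -0.131]
scene clay_pot 0.82 [260. 219.] [ 0.528 -0.128]
scene clay_pot 0.55 [327. 215.] [ 0.643 -0.01 ]
scene tin 0.9 [288. 197.] [ 0.519 -0.018]
scene tin 0.68 [238. 196.] [ 0.416 -0.101]
scene vase 0.97 [410. 165.] [0.664 0.376]
scene soap_dish 0.73 [152. 265.] [ 0.427 -0.366]
scene comb 0.68 [356. 139.] [0.433 0.405]
scene cream_jar 0.81 [218. 289.] [ 0.596 -0.314]
side post0 0.69 [321. 191.] [0.637 0.051]
side square_vial 0.62 [368. 237.] [ 0.641 -0.136]
side clay_pot 0.89 [329. 260.] [ 0.528 -0.133]
side tin 0.54 [299. 225.] [ 0.528 -0.007]
side vase 0.91 [268. 135.] [0.656 0.374]
side soap_dish 0.86 [356. 382.] [ 0.42  -0.365]
side comb 0.77 [199. 162.] [0.424 0.389]
side comb 0.68 [337. 205.] [0.66 0.01]
side cream_jar 0.96 [412. 313.] [ 0.608 -0.326]
[323.22918053 213.64943442] [-1.39  0.48  0.02  1.56 -0.01  1.11 -0.08]
[[ 0.29  0.96  0.   -0.68]
 [ 0.92 -0.28  0.27 -0.03]
 [ 0.26 -0.08 -0.96  0.38]
 [ 0.    0.    0.    1.  ]] 351.27483846935615
```

View pics/crop1.png

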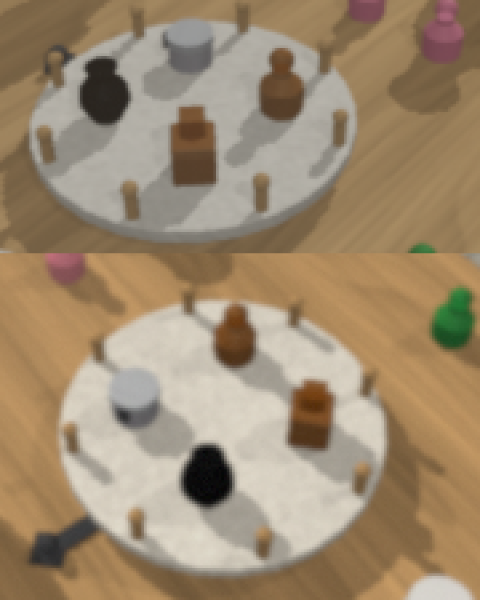

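Crop: on the disc, the ball-stopper vial is the amber round one at scene (325,207). The square vial, pot and tin hold the other three places. Next I bring the wrist camera over the disc.

Request:
jog_arm --plan '[{"x": -0.2, "y": -0.2, "z": -0.15, "wz": 0.03}, {"x": -0.4, "y": -0.4, "z": -0.3, "wz": 0.06}, {"x": -0.6, "y": -0.6, "z": -0.4, "wz": 0.09}, {"x": -0.75, "y": -0.8, "z": -0.5, "wz": 0.12}, {"x": -0.9, "y": -1, "z": -0.5, "wz": 0.15}, {"x": -0.9, "y": -1, "z": -0.5, "wz": 0.15}, {"x": -0.9, "y": -1, "z": -0.5, "wz": 0.15}, {"x": -0.9, "y": -1, "z": -0.5, "wz": 0.15}]' --hand 0

```text
invalid input at $.plan[0]: expected keys x, y, z, wx, wy, wz
```

```bash
cat >> h.py <<'E'
from scipy.spatial.transform import Rotation as Ro
def st():
    o=monitor.get_obs();w=o['tool_rot'];R=Ro.from_quat([w[1],w[2],w[3],w[0]])
    return np.array(o['eef_pos']),R,o
def yaz(R): return np.degrees(np.arctan2(*R.as_matrix()[[1,0],1]))
def rows(poses):  # poses: (xyz, y-azimuth deg), tool straight down
    p,R,_=st();out=[]
    for q,a in poses:
        a=np.radians(a);y=np.array([np.cos(a),np.sin(a),0]);z=np.array([0,0,-1.]);T=Ro.from_matrix(np.c_[np.cross(y,z),y,z])
        d=R.inv().apply(np.array(q)-p)/.2;v=(R.inv()*T).as_rotvec()/np.pi;out.append(np.round(np.r_[d,v],3));
        print(dict(zip(['x','y','z','wx','wy','wz'],out[-1].tolist())))
E
python3 - <<'E'
from h import *
p,R,o=st();print(p,yaz(R),np.round(o['q'],2),o['t'])
rows([((.53,-.08,.33),-7)])
E
```

```text
[0.19356334 0.64667337 0.23129484] 73.33617073171871 [-1.39  0.48  0.02  1.56 -0.01  1.11 -0.08] 1.5
{'x': -2.653, 'y': -2.998, 'z': -0.493, 'wx': 0.0, 'wy': 0.0, 'wz': 0.446}
```

Request:
jog_arm --plan '[{"x": -0.2, "y": -0.2, "z": -0.15, "wx": 0, "wy": 0, "wz": 0.03}, {"x": -0.4, "y": -0.4, "z": -0.3, "wx": 0, "wy": 0, "wz": 0.06}, {"x": -0.6, "y": -0.6, "z": -0.4, "wx": 0, "wy": 0, "wz": 0.09}, {"x": -0.75, "y": -0.8, "z": -0.5, "wx": 0, "wy": 0, "wz": 0.12}, {"x": -0.9, "y": -1, "z": -0.5, "wx": 0, "wy": 0, "wz": 0.15}, {"x": -0.9, "y": -1, "z": -0.5, "wx": 0, "wy": 0, "wz": 0.15}, {"x": -0.9, "y": -1, "z": -0.5, "wx": 0, "wy": 0, "wz": 0.15}]' --hand 0

```text
t: 2.08
eef_pos: [0.3094, 0.4012, 0.3321]
tool_rot: [0.0, 0.372, 0.928, 0.0]
contact_force: [1.2, -0.5, 0.6]
gripper_width: 0.497
```

```bash
python3 - <<'E'
from h import *
p,R,o=st();print(p,yaz(R),np.round(o['q'],2),o['t'],o['gripper_width'])
rows([((.53,-.08,.33),-7)])
E
```

```text
[0.30942143 0.40122855 0.33213176] 46.27612631932449 [-1.22  0.11  0.2   1.83 -0.02  1.21 -0.21] 2.0833 0.49699307590507613
{'x': -2.46, 'y': -0.977, 'z': 0.009, 'wx': 0.0, 'wy': -0.0, 'wz': 0.296}
```

Request:
jog_arm --plan '[{"x": -0.2, "y": -0.08, "z": 0, "wx": 0, "wy": 0, "wz": 0.03}, {"x": -0.4, "y": -0.16, "z": 0, "wx": 0, "wy": 0, "wz": 0.05}, {"x": -0.6, "y": -0.24, "z": 0, "wx": 0, "wy": 0, "wz": 0.08}, {"x": -0.8, "y": -0.32, "z": 0, "wx": 0, "wy": 0, "wz": 0.1}, {"x": -1, "y": -0.4, "z": 0, "wx": 0, "wy": 0, "wz": 0.12}, {"x": -1, "y": -0.4, "z": 0, "wx": 0, "wy": 0, "wz": 0.12}]'

```text
t: 2.58
eef_pos: [0.4012, 0.1985, 0.3325]
tool_rot: [0.001, 0.545, 0.839, 0.001]
contact_force: [0.3, -0.0, -0.2]
gripper_width: 0.5
```

```bash
python3 - <<'E'
from h import *
p,R,o=st();print(p,yaz(R),np.round(o['q'],2),o['t'],o['gripper_width'])
rows([((.53,-.08,.33),-7)])
E
```

```text
[0.40116894 0.19845794 0.33251963] 23.98756888328795 [-1.   -0.02  0.4   1.96  0.01  1.2  -0.19] 2.5833 0.4997351681133545
{'x': -1.534, 'y': 0.022, 'z': 0.013, 'wx': 0.001, 'wy': -0.0, 'wz': 0.172}
```

Request:
jog_arm --plan '[{"x": -0.2, "y": 0, "z": 0, "wx": 0, "wy": 0, "wz": 0.03}, {"x": -0.4, "y": 0, "z": 0, "wx": 0, "wy": 0, "wz": 0.06}, {"x": -0.6, "y": 0, "z": 0, "wx": 0, "wy": 0, "wz": 0.09}, {"x": -0.8, "y": 0, "z": 0, "wx": 0, "wy": 0, "wz": 0.12}, {"x": -0.9, "y": 0, "z": 0, "wx": 0, "wy": 0, "wz": 0.15}, {"x": -1, "y": 0, "z": 0, "wx": 0, "wy": 0, "wz": 0.17}, {"x": -1, "y": 0, "z": 0, "wx": 0, "wy": 0, "wz": 0.17}, {"x": -1, "y": 0, "z": 0, "wx": 0, "wy": 0, "wz": 0.17}]'

```text
t: 3.25
eef_pos: [0.4826, 0.0149, 0.3326]
tool_rot: [0.0, 0.747, 0.665, 0.001]
contact_force: [-0.5, 0.7, -0.2]
gripper_width: 0.502
```

```bash
python3 - <<'E'
from h import *
p,R,o=st();print(p,yaz(R),np.round(o['q'],2),o['t'],o['gripper_width'])
rows([((.53,-.08,.33),-7)])
snap('wrist','w1.png')
look('wrist',['pointer_tip','carousel','ball_vial','post0'])
for r in finder.place_of('wrist','post0'): print(r)
E
```

```text
[0.48262053 0.01493956 0.33262805] -6.700678917293933 [-0.76  0.05  0.64  1.9  -0.03  1.2  -0.23] 3.25 0.5016423844196982
{'x': -0.444, 'y': 0.291, 'z': 0.013, 'wx': 0.0, 'wy': -0.0, 'wz': 0.002}
wrist pointer_tip 0.67 [257. 231.] [ 0.372 -0.077]
wrist carousel 0.79 [408. 212.] [ 0.585 -0.067]
wrist carousel 0.27 [447. 254.] [ 0.637 -0.135]
wrist ball_vial 0.97 [595. 212.] [ 0.826 -0.089]
wrist ball_vial 0.74 [452. 171.] [ 0.641 -0.014]
wrist post0 0.68 [443. 116.] [0.63  0.056]
{'location': [442.8, 116.1], 'confidence': 0.68}
```

View pics/w1.png

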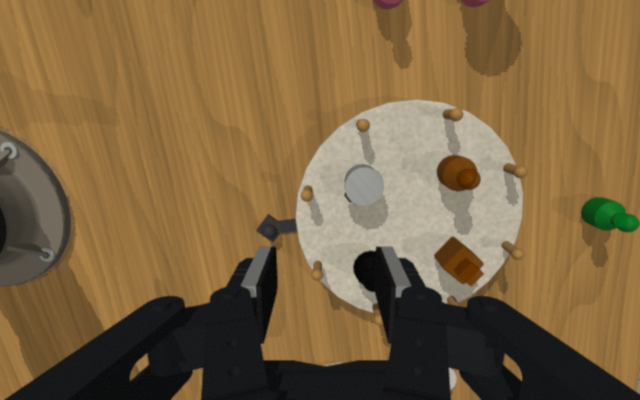

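```bash
cat >> h.py <<'E'
from scipy.optimize import least_squares
def disc(im,c,c0=(.58,-.07)):
    # radial search for white->nonwhite edge at the top-face rim
    hsv=cv2.cvtColor(im,cv2.COLOR_RGB2HSV);w=((hsv[...,1]<75)&(hsv[...,2]>110)).astype(np.float32);w=cv2.GaussianBlur(w,(0,0),1)
    P=[]
    for a in np.radians(np.arange(0,360,2)):
        r=np.arange(.125,.175,.0005);v=np.array([w[tuple(np.clip(np.round(proj(c,(c0[0]+x*np.cos(a),c0[1]+x*np.sin(a),.035))[::-1]).astype(int),0,[399,639]))] for x in r])
        i=np.where((v[:-1]>.5)&(v[1:]<=.5))[0]
        if len(i): P.append(np.array(c0)+r[i[0]]*np.array([np.cos(a),np.sin(a)]))
    P=np.array(P);s=least_squares(lambda q:np.hypot(*(P-q[:2]).T)-.15,[*c0],loss='soft_l1',f_scale=.001)
    return s.x,np.median(np.abs(s.fun)),len(P)
def pointer(im,c,z=.004):
    hsv=cv2.cvtColor(im,cv2.COLOR_RGB2HSV);u,v=np.round(proj(c,(.39,-.079,0))).astype(int)
    m=(hsv[...,2]<85);m2=np.zeros_like(m);m2[v-25:v+25,u-25:u+45]=1
    n,l,s,ct=cv2.connectedComponentsWithStats((m&m2).astype(np.uint8))
    return l,s,ct
E
python3 - <<'E'
from h import *
im=snap('wrist');print('wrist',disc(im,'wrist'));b=snap('scene');print(disc(b,'scene'));d=snap('side');print(disc(d,'side'))
l,s,ct=pointer(im,'wrist');print(s[1:],[ray('wrist',q,.004)[:2] for q in ct[1:]])
z=im[90:320,240:560];cv2.imwrite('pics/w1c.png',cv2.resize(z,None,fx=2.5,fy=2.5,interpolation=2)[:,:,::-1])
E
```

```text
Traceback (most recent call last):
  File "h.py", line 35, in disc
    r=np.arange(.125,.175,.0005);v=np.array([w[tuple(np.clip(np.round(proj(c,(c0[0]+x*np.cos(a),c0[1]+x*np.sin(a),.035))[::-1]).astype(int),0,[399,639]))] for x in r])
                                                                      ~~~~^^^^^^^^^^^^^^^^^^^^^^^^^^^^^^^^^^^^^^^^^^^^^^
  File "h.py", line 11, in proj
    k=cams.get_calibration(c);E=np.array(k['extrinsics']);q=E[:3,:3]@np.array(p)+E[:3,3]
ValueError: time passes only in moves, steps and waits
```

```bash
python3 - <<'E'
s=open('h.py').read()
s=s.replace("def ray(","import functools\n@functools.lru_cache\ndef cal(c): return cams.get_calibration(c)\ndef ray(",1).replace("k=cams.get_calibration(c)","k=cal(c)")
open('h.py','w').write(s)
E
cat > m.py <<'E'
from h import *
im=snap('wrist');print('wrist',disc(im,'wrist'));b=snap('scene');print(disc(b,'scene'));d=snap('side');print(disc(d,'side'))
l,s,ct=pointer(im,'wrist');print(s[1:],[ray('wrist',q,.004)[:2] for q in ct[1:]])
z=im[90:320,240:560];cv2.imwrite('pics/w1c.png',cv2.resize(z,None,fx=2.5,fy=2.5,interpolation=2)[:,:,::-1])
E
python3 m.py
```

```text
wrist (array([ 0.58224067, -0.07295193]), np.float64(0.0013526825254656372), 160)
(array([ 0.58647404, -0.07408735]), np.float64(0.005180241823848852), 180)
(array([ 0.58015821, -0.07708168]), np.float64(0.0011732065507726042), 177)
[[257 216  40  27 595]
 [268 246   9   9  64]] [array([ 0.4006618 , -0.07604133]), array([ 0.39045081, -0.10930776])]
```

View pics/w1c.png

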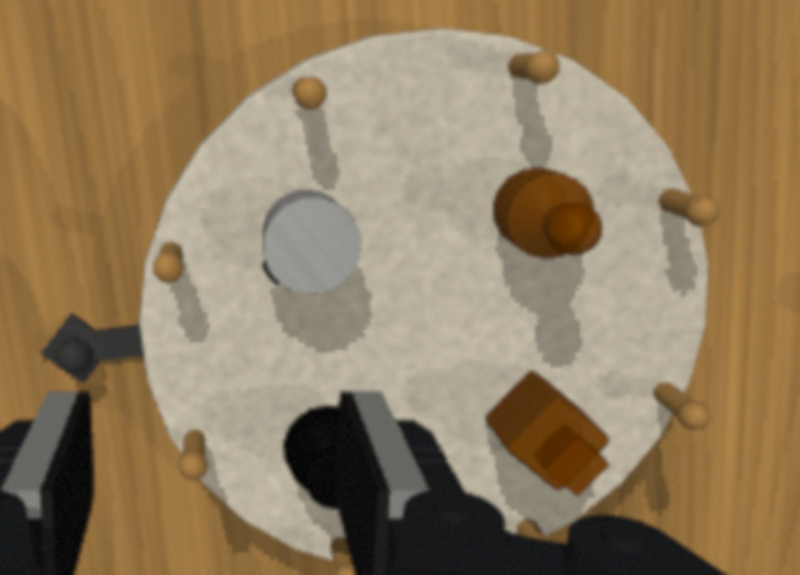

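The wrist crop shows the amber ball vial at crop (548,212), the pointer tip at (42,352) and the post I want at foot (665,198), bead (705,210).

```bash
python3 - <<'E'
from h import *
C=np.array([.5815,-.0745])
f=lambda q:(240+q[0]/2.5,90+q[1]/2.5)
def ang(n,q,z):
    p=ray('wrist',f(q),z)[:2]-C;print(n,np.round(p+C,3),np.round(np.hypot(*p),3),np.round(np.degrees(np.arctan2(p[1],p[0]))%360,1))
ang('tip',(42,352),.002);ang('barL',(138,342),.004);ang('ball',(72,353),.018)
for q in((513,65),(663,197),(660,388),(310,97),(168,250),(194,440)):ang('postfoot',q,.037)
for q in((543,66),(704,210),(694,414),(309,93),(168,264),(192,464)):ang('bead',q,.0655)
ang('vialbody',(544,213),.055);ang('stopper',(570,227),.09)
p,R,o=st();print(p,yaz(R))
E
```

```text
tip [ 0.373 -0.078] 0.209 180.8
barL [ 0.428 -0.077] 0.153 181.0
ball [ 0.393 -0.075] 0.189 180.0
postfoot [0.633 0.054] 0.139 68.2
postfoot [ 0.707 -0.019] 0.137 23.7
postfoot [ 0.708 -0.124] 0.135 338.6
postfoot [0.534 0.05 ] 0.134 110.9
postfoot [ 0.455 -0.018] 0.139 156.0
postfoot [ 0.455 -0.126] 0.136 202.0
bead [0.637 0.054] 0.14 66.6
bead [ 0.712 -0.021] 0.141 22.2
bead [ 0.711 -0.127] 0.14 338.1
bead [0.531 0.054] 0.139 111.6
bead [ 0.456 -0.018] 0.137 155.9
bead [ 0.455 -0.125] 0.137 201.8
vialbody [ 0.641 -0.016] 0.083 44.5
stopper [ 0.64  -0.016] 0.082 45.3
[0.4823904  0.0160734  0.33256154] -6.563766388012004
```

```bash
cat >> h.py <<'E'
C=np.array([.583,-.073])
def orb(a,z,r=.142): a_=np.radians(a);return ((C[0]+r*np.cos(a_),C[1]+r*np.sin(a_),z),a-90)
E
python3 - <<'E'
from h import *
rows([orb(22,.2)])
E
```

```text
{'x': -0.046, 'y': 1.173, 'z': 0.664, 'wx': 0.0, 'wy': -0.0, 'wz': 0.341}
```

Request:
jog_arm --plan '[{"x": 0, "y": 0.15, "z": 0.1, "wx": 0, "wy": 0, "wz": 0.035}, {"x": 0, "y": 0.3, "z": 0.2, "wx": 0, "wy": 0, "wz": 0.07}, {"x": 0, "y": 0.45, "z": 0.3, "wx": 0, "wy": 0, "wz": 0.105}, {"x": 0, "y": 0.6, "z": 0.4, "wx": 0, "wy": 0, "wz": 0.14}, {"x": 0, "y": 0.75, "z": 0.5, "wx": 0, "wy": 0, "wz": 0.175}, {"x": 0, "y": 0.9, "z": 0.55, "wx": 0, "wy": 0, "wz": 0.21}, {"x": -0.02, "y": 1, "z": 0.6, "wx": 0, "wy": 0, "wz": 0.245}, {"x": -0.04, "y": 1, "z": 0.6, "wx": 0, "wy": 0, "wz": 0.28}, {"x": -0.046, "y": 1, "z": 0.6, "wx": 0, "wy": 0, "wz": 0.31}, {"x": -0.046, "y": 1, "z": 0.6, "wx": 0, "wy": 0, "wz": 0.341}, {"x": -0.046, "y": 1, "z": 0.6, "wx": 0, "wy": 0, "wz": 0.341}]'

```text
t: 4.67
eef_pos: [0.6802, -0.0157, 0.2121]
tool_rot: [0.0, 0.982, 0.19, 0.0]
contact_force: [0.5, -0.1, -0.2]
gripper_width: 0.498
```

```bash
python3 - <<'E'
from h import *
p,R,o=st();print(p,yaz(R),np.round(o['q'],2),o['t'],o['gripper_width'])
rows([orb(22,.1),orb(22,.046)])
E
```

```text
[ 0.68024804 -0.01569005  0.21214591] -68.12060009666044 [-0.6   0.62  0.81  1.6  -0.49  1.13 -0.86] 4.6667 0.49817969798767986
{'x': 0.152, 'y': 0.083, 'z': 0.561, 'wx': 0.0, 'wy': -0.0, 'wz': -0.001}
{'x': 0.152, 'y': 0.083, 'z': 0.831, 'wx': 0.0, 'wy': -0.0, 'wz': -0.001}
```

Request:
jog_arm --plan '[{"x": 0.152, "y": 0.083, "z": 0.1, "wx": 0, "wy": 0, "wz": 0}, {"x": 0.152, "y": 0.083, "z": 0.25, "wx": 0, "wy": 0, "wz": 0}, {"x": 0.152, "y": 0.083, "z": 0.35, "wx": 0, "wy": 0, "wz": 0}, {"x": 0.152, "y": 0.083, "z": 0.45, "wx": 0, "wy": 0, "wz": 0}, {"x": 0.152, "y": 0.083, "z": 0.55, "wx": 0, "wy": 0, "wz": 0}, {"x": 0.152, "y": 0.083, "z": 0.55, "wx": 0, "wy": 0, "wz": 0}]'

```text
t: 5.17
eef_pos: [0.7121, -0.0186, 0.0976]
tool_rot: [-0.001, 0.981, 0.192, -0.003]
contact_force: [-0.1, 1.4, -0.0]
gripper_width: 0.504
```

```bash
python3 - <<'E'
from h import *
p,R,o=st();print(p,yaz(R),o['t'],o['contact_force'])
rows([orb(22,.046)])
a=snap('scene')[150:290,220:400];b=snap('side')[150:290,250:430]
cv2.imwrite('pics/c2.png',np.hstack([cv2.resize(x,(400,311),interpolation=2) for x in(a,b)])[:,:,::-1])
E
```

```text
[ 0.71205242 -0.01855788  0.09762563] -67.91281337726517 5.1667 [-0.10106286  1.42788246 -0.04626235]
{'x': 0.011, 'y': 0.011, 'z': 0.258, 'wx': -0.001, 'wy': 0.002, 'wz': 0.0}
```

View pics/c2.png

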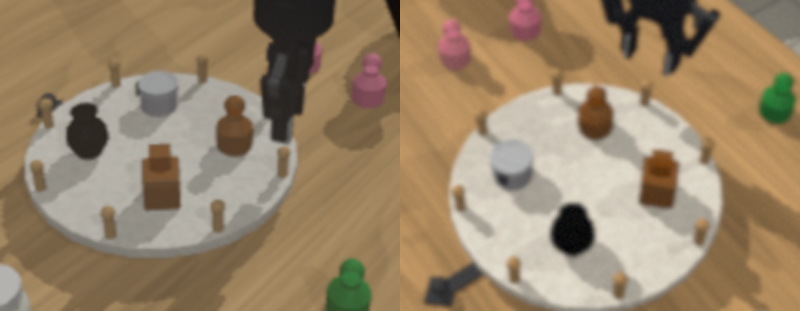

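Both views show the fingers astride the 22° post: side crop tips at (627,55) and (670,70), post at (645,95). I'll descend.

Request:
jog_arm --plan '[{"x": 0.01, "y": 0.01, "z": 0.07, "wx": 0, "wy": 0, "wz": 0}, {"x": 0.01, "y": 0.01, "z": 0.14, "wx": 0, "wy": 0, "wz": 0}, {"x": 0.01, "y": 0.01, "z": 0.2, "wx": 0, "wy": 0, "wz": 0}, {"x": 0.01, "y": 0.01, "z": 0.255, "wx": 0, "wy": 0, "wz": 0}, {"x": 0.01, "y": 0.01, "z": 0.255, "wx": 0, "wy": 0, "wz": 0}]'

```text
t: 5.68
eef_pos: [0.7151, -0.02, 0.0478]
tool_rot: [-0.001, 0.982, 0.191, -0.002]
contact_force: [-0.3, 0.2, -0.4]
gripper_width: 0.498
```

```bash
python3 - <<'E'
from h import *
p,R,o=st();print(p,yaz(R),o['t'],o['contact_force'])
rows([orb(a,.046) for a in (23,24,26,28,30,32,34,36,38,40,42,44)])
E
```

```text
[ 0.71513848 -0.020031    0.04780518] -67.977760389295 5.6833 [-0.34766678  0.24072365 -0.37850124]
{'x': -0.002, 'y': -0.014, 'z': 0.009, 'wx': -0.001, 'wy': 0.001, 'wz': -0.005}
{'x': -0.002, 'y': -0.027, 'z': 0.009, 'wx': -0.001, 'wy': 0.001, 'wz': -0.011}
{'x': -0.003, 'y': -0.051, 'z': 0.009, 'wx': -0.001, 'wy': 0.001, 'wz': -0.022}
{'x': -0.006, 'y': -0.076, 'z': 0.009, 'wx': -0.001, 'wy': 0.001, 'wz': -0.033}
{'x': -0.009, 'y': -0.101, 'z': 0.009, 'wx': -0.001, 'wy': 0.001, 'wz': -0.044}
{'x': -0.012, 'y': -0.125, 'z': 0.009, 'wx': -0.001, 'wy': 0.001, 'wz': -0.055}
{'x': -0.017, 'y': -0.15, 'z': 0.009, 'wx': -0.001, 'wy': 0.001, 'wz': -0.067}
{'x': -0.023, 'y': -0.174, 'z': 0.009, 'wx': -0.001, 'wy': 0.001, 'wz': -0.078}
{'x': -0.029, 'y': -0.198, 'z': 0.01, 'wx': -0.001, 'wy': 0.001, 'wz': -0.089}
{'x': -0.036, 'y': -0.221, 'z': 0.01, 'wx': -0.001, 'wy': 0.001, 'wz': -0.1}
{'x': -0.044, 'y': -0.245, 'z': 0.01, 'wx': -0.001, 'wy': 0.001, 'wz': -0.111}
{'x': -0.053, 'y': -0.268, 'z': 0.01, 'wx': -0.001, 'wy': 0.001, 'wz': -0.122}
```

Request:
jog_arm --plan '[{"x": -0.002, "y": -0.014, "z": 0.008, "wx": 0, "wy": 0, "wz": -0.005}, {"x": -0.002, "y": -0.027, "z": 0.008, "wx": 0, "wy": 0, "wz": -0.011}, {"x": -0.003, "y": -0.04, "z": 0.008, "wx": 0, "wy": 0, "wz": -0.017}, {"x": -0.004, "y": -0.051, "z": 0.008, "wx": 0, "wy": 0, "wz": -0.022}, {"x": -0.005, "y": -0.064, "z": 0.008, "wx": 0, "wy": 0, "wz": -0.028}, {"x": -0.006, "y": -0.076, "z": 0.008, "wx": 0, "wy": 0, "wz": -0.033}, {"x": -0.009, "y": -0.1, "z": 0.008, "wx": 0, "wy": 0, "wz": -0.044}, {"x": -0.012, "y": -0.125, "z": 0.008, "wx": 0, "wy": 0, "wz": -0.055}, {"x": -0.017, "y": -0.15, "z": 0.008, "wx": 0, "wy": 0, "wz": -0.067}, {"x": -0.023, "y": -0.174, "z": 0.008, "wx": 0, "wy": 0, "wz": -0.078}, {"x": -0.029, "y": -0.198, "z": 0.008, "wx": 0, "wy": 0, "wz": -0.089}, {"x": -0.036, "y": -0.221, "z": 0.008, "wx": 0, "wy": 0, "wz": -0.1}]'

```text
t: 6.68
eef_pos: [0.6917, 0.0187, 0.0465]
tool_rot: [-0.001, 0.939, 0.344, -0.002]
contact_force: [0.3, -1.6, 1.1]
gripper_width: 0.498
```

```bash
cat > s.py <<'E'
from h import *
import sys
p,R,o=st();d=p[:2]-C;a=np.degrees(np.arctan2(d[1],d[0]))
print('orbit',a,'r',np.hypot(*d),'z',p[2],'yaz+90',yaz(R)+90,'t',o['t'],'F',np.round(o['contact_force'],1),'q',np.round(o['q'],2))
im=snap('side');snap('scene')
for c in('side','scene'):
    for r in finder.place_of(c,'ball_vial')[:5]:
        q=ray(c,r['location'],.035)[:2]-C
        if np.hypot(*q)<.12: print(c,'vial',round(r['confidence'],2),np.hypot(*q).round(3),(np.degrees(np.arctan2(q[1],q[0]))%360).round(1))
if len(sys.argv)>1: rows([orb(a+float(x),.046) for x in sys.argv[1:]])
E
python3 s.py 12 24
```

```text
orbit 40.143763170260954 r 0.14223864803298206 z 0.04650990406850401 yaz+90 40.22931438253081 t 6.6833 F [ 0.3 -1.6  1.1] q [-0.51  0.79  0.6   1.66 -0.56  0.87 -0.54]
side vial 0.76 0.078 58.1
scene vial 0.79 0.078 57.7
{'x': -0.017, 'y': -0.147, 'z': 0.002, 'wx': -0.001, 'wy': 0.001, 'wz': -0.067}
{'x': -0.063, 'y': -0.288, 'z': 0.003, 'wx': -0.002, 'wy': 0.001, 'wz': -0.134}
```

Request:
jog_arm --plan '[{"x": 0, "y": -0.025, "z": 0, "wx": 0, "wy": 0, "wz": -0.011}, {"x": -0.002, "y": -0.05, "z": 0, "wx": 0, "wy": 0, "wz": -0.022}, {"x": -0.004, "y": -0.074, "z": 0, "wx": 0, "wy": 0, "wz": -0.033}, {"x": -0.007, "y": -0.099, "z": 0, "wx": 0, "wy": 0, "wz": -0.044}, {"x": -0.011, "y": -0.123, "z": 0, "wx": 0, "wy": 0, "wz": -0.056}, {"x": -0.016, "y": -0.148, "z": 0, "wx": 0, "wy": 0, "wz": -0.067}, {"x": -0.021, "y": -0.172, "z": 0, "wx": 0, "wy": 0, "wz": -0.078}, {"x": -0.028, "y": -0.196, "z": 0, "wx": 0, "wy": 0, "wz": -0.089}, {"x": -0.035, "y": -0.219, "z": 0, "wx": 0, "wy": 0, "wz": -0.1}, {"x": -0.043, "y": -0.243, "z": 0, "wx": 0, "wy": 0, "wz": -0.111}, {"x": -0.052, "y": -0.266, "z": 0, "wx": 0, "wy": 0, "wz": -0.122}, {"x": -0.061, "y": -0.289, "z": 0, "wx": 0, "wy": 0, "wz": -0.133}]'

```text
t: 7.88
eef_pos: [0.6447, 0.0553, 0.0466]
tool_rot: [-0.002, 0.847, 0.531, -0.002]
contact_force: [1.3, -0.3, 0.3]
gripper_width: 0.5
```

```bash
python3 s.py 12 24
```

```text
orbit 64.32400114347304 r 0.1424005536773939 z 0.046573181171802244 yaz+90 64.17163386367135 t 7.8833 F [ 1.3 -0.3  0.3] q [-0.53  0.7   0.5   1.78 -0.46  0.78 -0.25]
side vial 0.86 0.077 88.7
scene vial 0.53 0.083 82.1
{'x': -0.019, 'y': -0.149, 'z': 0.004, 'wx': -0.002, 'wy': 0.0, 'wz': -0.069}
{'x': -0.066, 'y': -0.29, 'z': 0.005, 'wx': -0.002, 'wy': 0.0, 'wz': -0.135}
```

Going well; I'll repeat the stroke.

Request:
jog_arm --plan '[{"x": 0, "y": -0.025, "z": 0.002, "wx": 0, "wy": 0, "wz": -0.011}, {"x": -0.002, "y": -0.05, "z": 0.003, "wx": 0, "wy": 0, "wz": -0.022}, {"x": -0.004, "y": -0.074, "z": 0.003, "wx": 0, "wy": 0, "wz": -0.033}, {"x": -0.008, "y": -0.099, "z": 0.003, "wx": 0, "wy": 0, "wz": -0.044}, {"x": -0.013, "y": -0.123, "z": 0.003, "wx": 0, "wy": 0, "wz": -0.056}, {"x": -0.018, "y": -0.148, "z": 0.003, "wx": 0, "wy": 0, "wz": -0.067}, {"x": -0.024, "y": -0.172, "z": 0.003, "wx": 0, "wy": 0, "wz": -0.078}, {"x": -0.03, "y": -0.196, "z": 0.003, "wx": 0, "wy": 0, "wz": -0.089}, {"x": -0.038, "y": -0.219, "z": 0.003, "wx": 0, "wy": 0, "wz": -0.1}, {"x": -0.046, "y": -0.243, "z": 0.003, "wx": 0, "wy": 0, "wz": -0.111}, {"x": -0.055, "y": -0.266, "z": 0.003, "wx": 0, "wy": 0, "wz": -0.122}, {"x": -0.064, "y": -0.289, "z": 0.003, "wx": 0, "wy": 0, "wz": -0.133}]'

```text
t: 9.08
eef_pos: [0.5872, 0.0694, 0.0464]
tool_rot: [-0.002, 0.719, 0.695, -0.001]
contact_force: [0.9, -0.2, -0.3]
gripper_width: 0.499
```

```bash
python3 s.py 12 24
```

```text
orbit 88.31026650205007 r 0.142446471246105 z 0.04640579723009351 yaz+90 88.1042041879972 t 9.0833 F [ 0.9 -0.2 -0.3] q [-0.52  0.61  0.4   1.91 -0.36  0.69  0.06]
side vial 0.52 0.083 105.3
scene vial 0.69 0.089 110.2
{'x': -0.018, 'y': -0.148, 'z': 0.003, 'wx': -0.002, 'wy': -0.001, 'wz': -0.069}
{'x': -0.065, 'y': -0.289, 'z': 0.004, 'wx': -0.002, 'wy': -0.001, 'wz': -0.136}
```

Request:
jog_arm --plan '[{"x": 0, "y": -0.025, "z": 0.002, "wx": 0, "wy": 0, "wz": -0.011}, {"x": -0.002, "y": -0.05, "z": 0.003, "wx": 0, "wy": 0, "wz": -0.022}, {"x": -0.004, "y": -0.074, "z": 0.003, "wx": 0, "wy": 0, "wz": -0.033}, {"x": -0.008, "y": -0.099, "z": 0.003, "wx": 0, "wy": 0, "wz": -0.044}, {"x": -0.013, "y": -0.123, "z": 0.003, "wx": 0, "wy": 0, "wz": -0.056}, {"x": -0.018, "y": -0.148, "z": 0.003, "wx": 0, "wy": 0, "wz": -0.067}, {"x": -0.024, "y": -0.172, "z": 0.003, "wx": 0, "wy": 0, "wz": -0.078}, {"x": -0.03, "y": -0.196, "z": 0.003, "wx": 0, "wy": 0, "wz": -0.089}, {"x": -0.038, "y": -0.219, "z": 0.003, "wx": 0, "wy": 0, "wz": -0.1}, {"x": -0.046, "y": -0.243, "z": 0.003, "wx": 0, "wy": 0, "wz": -0.111}, {"x": -0.055, "y": -0.266, "z": 0.003, "wx": 0, "wy": 0, "wz": -0.122}, {"x": -0.064, "y": -0.289, "z": 0.003, "wx": 0, "wy": 0, "wz": -0.134}]'

```text
t: 10.28
eef_pos: [0.5297, 0.0587, 0.0463]
tool_rot: [-0.002, 0.559, 0.829, -0.001]
contact_force: [0.8, 0.7, -0.8]
gripper_width: 0.496
```

```bash
python3 s.py 12 24
```

```text
orbit 112.05346886336655 r 0.14207605917044466 z 0.046258543378333496 yaz+90 112.08521476090789 t 10.2833 F [ 0.8  0.7 -0.8] q [-0.45  0.52  0.28  2.05 -0.25  0.61  0.39]
side vial 0.86 0.083 126.8
scene vial 0.81 0.09 131.4
{'x': -0.016, 'y': -0.147, 'z': 0.002, 'wx': -0.001, 'wy': -0.001, 'wz': -0.067}
{'x': -0.063, 'y': -0.288, 'z': 0.002, 'wx': -0.001, 'wy': -0.001, 'wz': -0.134}
```

Request:
jog_arm --plan '[{"x": 0, "y": -0.025, "z": 0.001, "wx": 0, "wy": 0, "wz": -0.011}, {"x": -0.002, "y": -0.05, "z": 0.001, "wx": 0, "wy": 0, "wz": -0.022}, {"x": -0.004, "y": -0.074, "z": 0.001, "wx": 0, "wy": 0, "wz": -0.033}, {"x": -0.007, "y": -0.099, "z": 0.001, "wx": 0, "wy": 0, "wz": -0.044}, {"x": -0.011, "y": -0.123, "z": 0.001, "wx": 0, "wy": 0, "wz": -0.056}, {"x": -0.016, "y": -0.148, "z": 0.001, "wx": 0, "wy": 0, "wz": -0.067}, {"x": -0.022, "y": -0.172, "z": 0.001, "wx": 0, "wy": 0, "wz": -0.078}, {"x": -0.029, "y": -0.196, "z": 0.001, "wx": 0, "wy": 0, "wz": -0.089}, {"x": -0.036, "y": -0.219, "z": 0.001, "wx": 0, "wy": 0, "wz": -0.1}, {"x": -0.044, "y": -0.243, "z": 0.001, "wx": 0, "wy": 0, "wz": -0.111}, {"x": -0.053, "y": -0.266, "z": 0.001, "wx": 0, "wy": 0, "wz": -0.122}, {"x": -0.062, "y": -0.288, "z": 0.001, "wx": 0, "wy": 0, "wz": -0.134}]'

```text
t: 11.48
eef_pos: [0.4813, 0.0259, 0.0463]
tool_rot: [-0.002, 0.374, 0.927, -0.0]
contact_force: [1.5, 1.5, -0.6]
gripper_width: 0.501
```

```bash
python3 s.py 12 24
```

```text
orbit 135.79284162998735 r 0.14183988627026745 z 0.0462968266125231 yaz+90 136.0866424013371 t 11.4833 F [ 1.5  1.5 -0.6] q [-0.32  0.45  0.17  2.16 -0.15  0.55  0.76]
side vial 0.84 0.08 154.3
scene vial 0.62 0.086 154.3
{'x': -0.014, 'y': -0.146, 'z': 0.002, 'wx': -0.001, 'wy': -0.002, 'wz': -0.066}
{'x': -0.06, 'y': -0.288, 'z': 0.002, 'wx': -0.0, 'wy': -0.002, 'wz': -0.133}
```

Request:
jog_arm --plan '[{"x": 0, "y": -0.025, "z": 0.001, "wx": 0, "wy": 0, "wz": -0.011}, {"x": -0.001, "y": -0.05, "z": 0.001, "wx": 0, "wy": 0, "wz": -0.022}, {"x": -0.003, "y": -0.074, "z": 0.001, "wx": 0, "wy": 0, "wz": -0.033}, {"x": -0.006, "y": -0.099, "z": 0.001, "wx": 0, "wy": 0, "wz": -0.044}, {"x": -0.01, "y": -0.123, "z": 0.001, "wx": 0, "wy": 0, "wz": -0.056}, {"x": -0.015, "y": -0.148, "z": 0.001, "wx": 0, "wy": 0, "wz": -0.067}, {"x": -0.02, "y": -0.172, "z": 0.001, "wx": 0, "wy": 0, "wz": -0.078}, {"x": -0.027, "y": -0.196, "z": 0.001, "wx": 0, "wy": 0, "wz": -0.089}, {"x": -0.03, "y": -0.208, "z": 0.001, "wx": 0, "wy": 0, "wz": -0.095}, {"x": -0.034, "y": -0.22, "z": 0.001, "wx": 0, "wy": 0, "wz": -0.1}, {"x": -0.038, "y": -0.231, "z": 0.001, "wx": 0, "wy": 0, "wz": -0.106}, {"x": -0.041, "y": -0.241, "z": 0.001, "wx": 0, "wy": 0, "wz": -0.111}]'

```text
t: 12.68
eef_pos: [0.4539, -0.0145, 0.0462]
tool_rot: [-0.002, 0.208, 0.978, 0.0]
contact_force: [1.5, 1.3, -0.0]
gripper_width: 0.501
```

```bash
python3 s.py 2 4 6 8; python3 - <<'E'
from h import *
im=snap('wrist');s=snap('side')
cv2.imwrite('pics/w3.png',np.vstack([im,cv2.resize(s[180:305,240:440],(640,400),interpolation=2)])[:,:,::-1][:, :][::1])
v=cv2.imread('pics/w3.png');cv2.imwrite('pics/w3.png',cv2.resize(v,(480,600)))
E
```

```text
orbit 155.640889675316 r 0.14171420129937023 z 0.04620694197968862 yaz+90 155.97327747609415 t 12.6833 F [ 1.5  1.3 -0. ] q [-0.17  0.41  0.08  2.21 -0.07  0.52  1.11]
side vial 0.71 0.082 175.0
scene vial 0.81 0.08 169.0
{'x': -0.001, 'y': -0.023, 'z': 0.001, 'wx': -0.0, 'wy': -0.002, 'wz': -0.01}
{'x': -0.002, 'y': -0.048, 'z': 0.001, 'wx': -0.0, 'wy': -0.002, 'wz': -0.021}
{'x': -0.004, 'y': -0.073, 'z': 0.001, 'wx': -0.0, 'wy': -0.002, 'wz': -0.032}
{'x': -0.007, 'y': -0.097, 'z': 0.001, 'wx': -0.0, 'wy': -0.002, 'wz': -0.043}
```

View pics/w3.png

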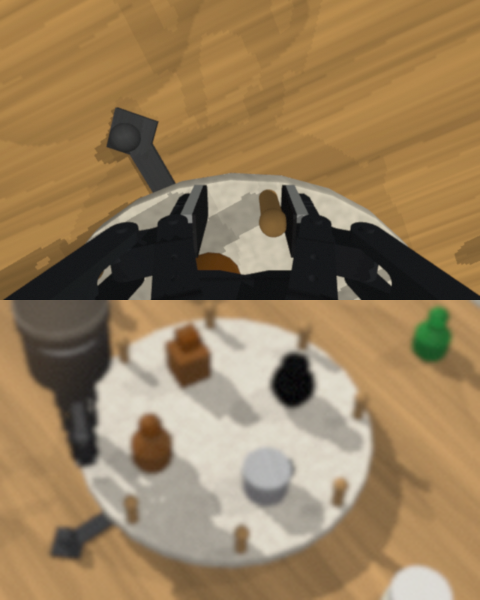

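The wrist view shows the post at (268,210) against the trailing finger at (290,205). The vial is about 9° short, so one slow push, then I back off, lift and look.

Request:
jog_arm --plan '[{"x": 0, "y": -0.012, "z": 0, "wx": 0, "wy": 0, "wz": -0.005}, {"x": -0.001, "y": -0.023, "z": 0, "wx": 0, "wy": 0, "wz": -0.01}, {"x": -0.002, "y": -0.035, "z": 0, "wx": 0, "wy": 0, "wz": -0.016}, {"x": -0.002, "y": -0.048, "z": 0, "wx": 0, "wy": 0, "wz": -0.021}, {"x": -0.003, "y": -0.06, "z": 0, "wx": 0, "wy": 0, "wz": -0.027}, {"x": -0.004, "y": -0.073, "z": 0, "wx": 0, "wy": 0, "wz": -0.032}, {"x": -0.005, "y": -0.081, "z": 0, "wx": 0, "wy": 0, "wz": -0.036}, {"x": -0.006, "y": -0.088, "z": 0, "wx": 0, "wy": 0, "wz": -0.039}, {"x": -0.007, "y": -0.094, "z": 0, "wx": 0, "wy": 0, "wz": -0.042}, {"x": -0.007, "y": -0.099, "z": 0, "wx": 0, "wy": 0, "wz": -0.044}, {"x": -0.007, "y": -0.099, "z": 0, "wx": 0, "wy": 0, "wz": -0.044}]'

```text
t: 13.9
eef_pos: [0.4465, -0.0335, 0.0461]
tool_rot: [-0.003, 0.141, 0.99, 0.0]
contact_force: [0.4, -0.0, -0.6]
gripper_width: 0.5
```

```bash
python3 s.py 0 -3 -5
```

```text
orbit 163.8608741923125 r 0.14207645235442004 z 0.04609768699918435 yaz+90 163.81890195413223 t 13.9 F [ 0.4 -0.  -0.6] q [-0.1   0.41  0.04  2.23 -0.04  0.52  1.26]
side vial 0.89 0.081 180.7
scene vial 0.91 0.08 186.8
{'x': 0.0, 'y': -0.001, 'z': 0.001, 'wx': -0.0, 'wy': -0.002, 'wz': -0.0}
{'x': -0.001, 'y': 0.036, 'z': 0.001, 'wx': -0.0, 'wy': -0.002, 'wz': 0.016}
{'x': -0.002, 'y': 0.061, 'z': 0.001, 'wx': -0.0, 'wy': -0.002, 'wz': 0.027}
```

Request:
jog_arm --plan '[{"x": 0, "y": 0.018, "z": 0, "wx": 0, "wy": 0, "wz": 0.008}, {"x": -0.001, "y": 0.036, "z": 0, "wx": 0, "wy": 0, "wz": 0.016}, {"x": -0.001, "y": 0.036, "z": 0, "wx": 0, "wy": 0, "wz": 0.016}, {"x": -0.001, "y": 0.036, "z": -0.08, "wx": 0, "wy": 0, "wz": 0.016}, {"x": -0.001, "y": 0.036, "z": -0.2, "wx": 0, "wy": 0, "wz": 0.016}, {"x": -0.001, "y": 0.036, "z": -0.35, "wx": 0, "wy": 0, "wz": 0.016}, {"x": -0.001, "y": 0.036, "z": -0.5, "wx": 0, "wy": 0, "wz": 0.016}, {"x": -0.001, "y": 0.036, "z": -0.65, "wx": 0, "wy": 0, "wz": 0.016}, {"x": -0.001, "y": 0.036, "z": -0.8, "wx": 0, "wy": 0, "wz": 0.016}, {"x": -0.001, "y": 0.036, "z": -1, "wx": 0, "wy": 0, "wz": 0.016}, {"x": -0.001, "y": 0.036, "z": -1, "wx": 0, "wy": 0, "wz": 0.016}, {"x": -0.001, "y": 0.036, "z": -1, "wx": 0, "wy": 0, "wz": 0.016}]'

```text
t: 15.1
eef_pos: [0.4514, -0.0268, 0.2483]
tool_rot: [-0.0, 0.165, 0.986, 0.001]
contact_force: [0.4, -1.2, 0.0]
gripper_width: 0.498
```

```bash
python3 s.py; python3 - <<'E'
from h import *
im=snap('wrist','w4raw.png');look('wrist',['ball_vial','pointer_tip'])
cv2.imwrite('pics/w4.png',cv2.resize(im,(800,500),interpolation=2)[:,:,::-1])
print(disc(im,'wrist'))
E
```

```text
orbit 160.66791797851093 r 0.1394919274159297 z 0.248250913818929 yaz+90 160.94980982342304 t 15.1 F [ 0.4 -1.2  0. ] q [-0.16  0.08  0.09  2.05 -0.01  1.01  1.17]
side vial 0.67 0.08 180.6
scene vial 0.89 0.082 175.8
wrist ball_vial 0.68 [556. 211.] [0.563 0.189]
wrist ball_vial 0.68 [559. 291.] [0.658 0.178]
wrist pointer_tip 0.96 [260. 120.] [ 0.375 -0.076]
(array([ 0.58359235, -0.07237214]), np.float64(0.001005871595060992), 94)
```

View pics/w4.png

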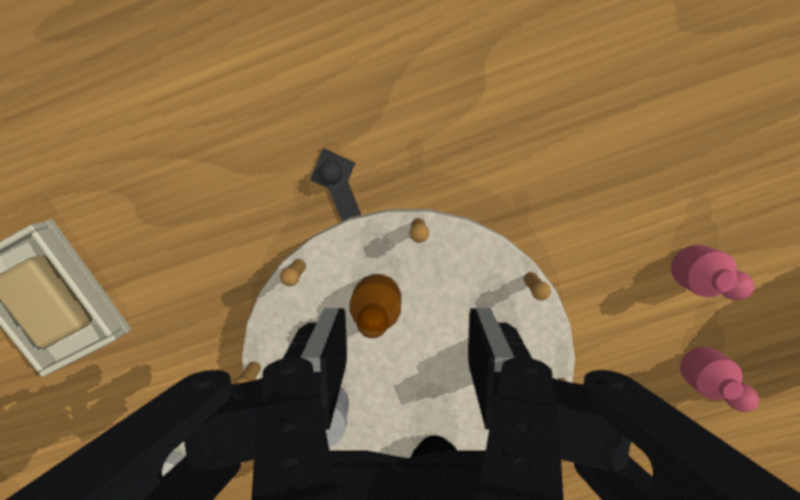

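```bash
python3 - <<'E'
from h import *
C=np.array([.5833,-.0727])
def ang(n,q,z):
    p=ray('wrist',(q[0]*.8,q[1]*.8),z)[:2]-C;print(n,np.round(p+C,4),np.round(np.hypot(*p),3),np.round(np.degrees(np.arctan2(p[1],p[0]))%360,1))
ang('tip',(324,149),.002);ang('ball',(331,172),.016);ang('bar end',(350,216),.004)
ang('bar mid',(344,197),.004)
ang('body',(376,303),.055);ang('stopper',(373,320),.09)
for q in((420,231),(291,274),(539,288)):ang('bead',q,.0655)
for q in((416,233),(298,268),(533,283)):ang('foot?',q,.037)
im=cv2.imread('pics/w4raw.png');h=cv2.cvtColor(im,cv2.COLOR_BGR2HSV)
m=((h[...,0]<16)&(h[...,1]>190)&(h[...,2]<170)).astype(np.uint8);m[:210]=0;m[280:]=0;m[:,:270]=0;m[:,330:]=0
y,x=np.nonzero(m);print(len(x),x.min(),x.max(),y.min(),y.max())
# silhouette fit of vial as sphere-ish body r21 + stopper: predicted extremes vs angle
(cx,cy),r=cv2.minEnclosingCircle(np.c_[x,y][y<258].astype(np.float32));print(cx,cy,r)
ang('bodyfit',(cx/.8,cy/.8),.055)
E
```

```text
tip [ 0.3737 -0.0761] 0.21 180.9
ball [ 0.3935 -0.075 ] 0.19 180.7
bar end [ 0.4351 -0.0755] 0.148 181.1
bar mid [ 0.4176 -0.0744] 0.166 180.6
body [ 0.5024 -0.0718] 0.081 179.4
stopper [ 0.502  -0.0714] 0.081 179.1
bead [ 0.4551 -0.0184] 0.139 157.1
bead [ 0.4548 -0.1236] 0.138 201.6
bead [0.5284 0.0548] 0.139 113.3
foot? [ 0.4617 -0.0233] 0.131 157.9
foot? [ 0.4579 -0.1265] 0.136 203.2
foot? [0.535  0.0564] 0.138 110.5
674 281 319 221 268
299.5439147949219 241.18063354492188 21.48911476135254
bodyfit [ 0.5008 -0.0725] 0.083 179.9
```

Vial is at 179.4° against the pointer's 180.9°, so about 1.5° short. The other three bearings agree: beads, stopper and body. I'll go back down around the same post and nudge to orbit 165.3°.

```bash
python3 - <<'E'
from h import *
rows([orb(160.9,.1),orb(160.9,.046)])
E
```

```text
{'x': -0.003, 'y': 0.001, 'z': 0.725, 'wx': -0.0, 'wy': -0.002, 'wz': 0.0}
{'x': -0.005, 'y': 0.002, 'z': 0.995, 'wx': -0.0, 'wy': -0.002, 'wz': 0.0}
```

Request:
jog_arm --plan '[{"x": -0.001, "y": 0, "z": 0.15, "wx": 0, "wy": -0.002, "wz": 0}, {"x": -0.002, "y": 0, "z": 0.3, "wx": 0, "wy": -0.002, "wz": 0}, {"x": -0.003, "y": 0, "z": 0.45, "wx": 0, "wy": -0.002, "wz": 0}, {"x": -0.003, "y": 0.001, "z": 0.6, "wx": 0, "wy": -0.002, "wz": 0}, {"x": -0.003, "y": 0.001, "z": 0.7, "wx": 0, "wy": -0.002, "wz": 0}, {"x": -0.003, "y": 0.001, "z": 0.78, "wx": 0, "wy": -0.002, "wz": 0}, {"x": -0.004, "y": 0.001, "z": 0.85, "wx": 0, "wy": -0.002, "wz": 0}, {"x": -0.004, "y": 0.002, "z": 0.92, "wx": 0, "wy": -0.002, "wz": 0}, {"x": -0.005, "y": 0.002, "z": 0.98, "wx": 0, "wy": -0.002, "wz": 0}, {"x": -0.005, "y": 0.002, "z": 0.995, "wx": 0, "wy": -0.002, "wz": 0}, {"x": -0.005, "y": 0.002, "z": 0.995, "wx": 0, "wy": -0.002, "wz": 0}]'

```text
t: 16.37
eef_pos: [0.4479, -0.0266, 0.0449]
tool_rot: [-0.002, 0.166, 0.986, -0.001]
contact_force: [-0.7, 0.2, 0.6]
gripper_width: 0.499
```

```bash
python3 - <<'E'
from h import *
p,R,o=st();print(p,yaz(R)+90,o['t'],o['contact_force'])
rows([orb(a,.046) for a in(163.5,164.5,165.3,162)])
E
```

```text
[ 0.44791154 -0.02660927  0.04493452] 160.93570548345195 16.3667 [-0.68389514  0.15727365  0.57573799]
{'x': -0.005, 'y': -0.03, 'z': -0.005, 'wx': -0.001, 'wy': -0.001, 'wz': -0.014}
{'x': -0.006, 'y': -0.043, 'z': -0.005, 'wx': -0.001, 'wy': -0.001, 'wz': -0.02}
{'x': -0.006, 'y': -0.053, 'z': -0.005, 'wx': -0.001, 'wy': -0.001, 'wz': -0.024}
{'x': -0.004, 'y': -0.012, 'z': -0.005, 'wx': -0.001, 'wy': -0.001, 'wz': -0.006}
```

Request:
jog_arm --plan '[{"x": -0.005, "y": -0.015, "z": -0.005, "wx": 0, "wy": 0, "wz": -0.007}, {"x": -0.005, "y": -0.027, "z": -0.005, "wx": 0, "wy": 0, "wz": -0.012}, {"x": -0.005, "y": -0.034, "z": -0.005, "wx": 0, "wy": 0, "wz": -0.016}, {"x": -0.006, "y": -0.039, "z": -0.005, "wx": 0, "wy": 0, "wz": -0.018}, {"x": -0.006, "y": -0.044, "z": -0.005, "wx": 0, "wy": 0, "wz": -0.02}, {"x": -0.006, "y": -0.049, "z": -0.005, "wx": 0, "wy": 0, "wz": -0.022}, {"x": -0.006, "y": -0.053, "z": -0.005, "wx": 0, "wy": 0, "wz": -0.024}, {"x": -0.006, "y": -0.053, "z": -0.005, "wx": 0, "wy": 0, "wz": -0.024}, {"x": -0.006, "y": -0.053, "z": -0.005, "wx": 0, "wy": 0, "wz": -0.024}, {"x": -0.005, "y": -0.03, "z": -0.005, "wx": 0, "wy": 0, "wz": -0.014}, {"x": -0.004, "y": -0.01, "z": -0.005, "wx": 0, "wy": 0, "wz": -0.006}, {"x": -0.004, "y": -0.005, "z": -0.005, "wx": 0, "wy": 0, "wz": -0.003}]'

```text
t: 17.37
eef_pos: [0.4483, -0.0273, 0.0458]
tool_rot: [-0.002, 0.161, 0.987, -0.001]
contact_force: [0.9, 1.2, -0.2]
gripper_width: 0.501
```

Request:
jog_arm --plan '[{"x": 0, "y": 0, "z": -0.05, "wx": 0, "wy": 0, "wz": 0}, {"x": 0, "y": 0, "z": -0.15, "wx": 0, "wy": 0, "wz": 0}, {"x": 0, "y": 0, "z": -0.3, "wx": 0, "wy": 0, "wz": 0}, {"x": 0, "y": 0, "z": -0.45, "wx": 0, "wy": 0, "wz": 0}, {"x": 0, "y": 0, "z": -0.6, "wx": 0, "wy": 0, "wz": 0}, {"x": 0, "y": 0, "z": -0.75, "wx": 0, "wy": 0, "wz": 0}, {"x": 0, "y": 0, "z": -0.9, "wx": 0, "wy": 0, "wz": 0}, {"x": 0, "y": 0, "z": -1, "wx": 0, "wy": 0, "wz": 0}, {"x": 0, "y": 0, "z": -1, "wx": 0, "wy": 0, "wz": 0}, {"x": 0, "y": 0, "z": -1, "wx": 0, "wy": 0, "wz": 0}, {"x": 0, "y": 0, "z": -1, "wx": 0, "wy": 0, "wz": 0}]'

```text
t: 18.28
eef_pos: [0.4484, -0.0273, 0.2454]
tool_rot: [-0.003, 0.161, 0.987, -0.001]
contact_force: [-0.4, 0.1, -1.2]
gripper_width: 0.5
```

```bash
python3 - <<'E'
from h import *
p,R,o=st();print(p,o['t'],np.round(o['contact_force'],1))
im=snap('wrist','w5raw.png');s=snap('side')
cv2.imwrite('pics/w5.png',cv2.resize(im,(800,500),interpolation=2)[:,:,::-1])
print(disc(im,'wrist'))
look('side',['ball_vial','tin','clay_pot','square_vial','vase','soap_dish','cream_jar','comb'])
E
```

```text
[ 0.44843383 -0.02731957  0.24544757] 18.2833 [-0.4  0.1 -1.2]
(array([ 0.5825551 , -0.07245591]), np.float64(0.0012603467889042985), 94)
side ball_vial 0.92 [305. 249.] [ 0.5   -0.075]
side ball_vial 0.68 [417. 198.] [ 0.825 -0.117]
side ball_vial 0.51 [306. 160.] [0.672 0.174]
side ball_vial 0.44 [274. 177.] [0.561 0.169]
side tin 0.71 [354. 254.] [ 0.586 -0.153]
side clay_pot 0.7 [360. 218.] [ 0.662 -0.08 ]
side clay_pot 0.57 [333. 236.] [ 0.576 -0.084]
side square_vial 0.72 [315. 212.] [0.584 0.003]
side vase 0.77 [271. 134.] [0.668 0.373]
side soap_dish 0.63 [353. 385.] [ 0.413 -0.366]
side cream_jar 0.77 [413. 313.] [ 0.61  -0.329]
side comb 0.84 [200. 162.] [0.427 0.39 ]
side comb 0.63 [334. 234.] [ 0.595 -0.061]
```

View pics/w5.png

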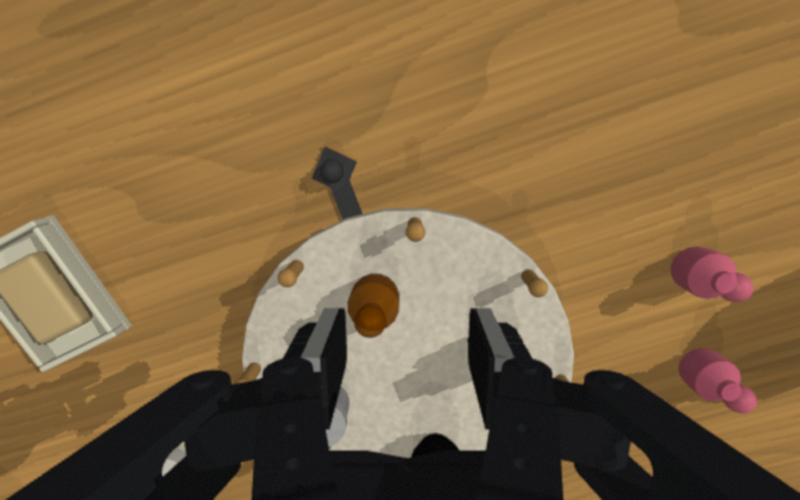

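```bash
python3 - <<'E'
from h import *
C=np.array([.583,-.0727])
def ang(n,q,z):
    p=ray('wrist',(q[0]*.8,q[1]*.8),z)[:2]-C;print(n,np.round(p+C,4),np.round(np.hypot(*p),3),np.round(np.degrees(np.arctan2(p[1],p[0]))%360,1))
ang('tip',(325,147),.002);ang('ball',(332,171),.016);ang('bar end',(350.5,216),.004)
ang('body',(373.5,303),.055);ang('stopper',(370,319),.09)
for q in((416,230),(288,274),(537,287)):ang('bead',q,.0655)
E
```

```text
tip [ 0.3733 -0.0763] 0.21 181.0
ball [ 0.3938 -0.0753] 0.189 180.8
bar end [ 0.4362 -0.0762] 0.147 181.4
body [ 0.5028 -0.0741] 0.08 181.0
stopper [ 0.5015 -0.0736] 0.081 180.7
bead [ 0.4538 -0.0217] 0.139 158.5
bead [ 0.4554 -0.1268] 0.139 203.0
bead [0.5269 0.0537] 0.138 113.9
```

The vial is at about 180.9° and the pointer at about 181.0°, so they line up. The disc is still and the arm is clear at z = 0.245.

```bash
python3 -c "
from station import bot;print(bot.hand_in())"
```

```text
the job is handed in; nothing more can be done
None
```

I turned the carousel about 136.5° anticlockwise until the amber ball-stopper vial stood in line with the pointer, then handed the job in at about 18 s. I pushed one rim post with the fingertips, nudged it a last 1.5°, then backed off and lifted clear.

**Alignment:** the last wrist picture put the vial at about 180.7–181.0° and the pointer at about 180.8–181.4°. That is within roughly 0.5°, and my measuring error is about 1°.

**Everything else:** forces during the pushing read under about 3 N. In the last side-camera check the things on the disc sat where the turn should have put them. The vase, soap dish, comb and cream jar were within about 1 cm of their starting positions, which is within the detectors' scatter.

**Disagreements:** the networks' vial angles from the scene and side cameras differed by up to 6–7° during the pushing. I used the closer wrist view for the final alignment. I did not check the scene camera again after the last nudge.

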